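# Hold the freshly glued black stone on its beaded sample

### The job

The black oval stone on the gold beaded cushion has just been glued. Rest the fingertips lightly on top of it so that it sinks a few millimetres into its soft cushion, keep that gentle pressure on for about two seconds while the glue takes, then lift the hand well clear, at least 10 cm above the stone. Never squash the stone down hard, touch none of the other three samples, and leave the loose things lying where they are.

Things in the scene. Friction and masses are not known exactly. Their poses are not given: they have to be found in the camera images.
- black_oval_stone_top (a point): the highest point, in the middle, of the glossy black oval stone on the gold, gold-beaded cushion. The stone is a smooth dome, 34 mm by 22 mm, long axis along the cushion's 70 mm side; it stands 14 mm proud of the cushion's top, and about 42 mm above the table. z points up
- black_oval_stone (a joint): how far the black oval stone is pressed down into its cushion, in m: 0 at rest, grows downward, bottoms out at 0.012. It springs back; stiffness about 0.9 N per mm, no preload
- black_oval_sample: the gold cushion that carries the black oval stone (fixed to the frame): cushion 70 x 60 x 20 mm on the frame's board; origin at the centre of the cushion's underside, x along its 70 mm side, z up; its stone sits at its centre and tops out 34 mm above the origin
- black_round_sample: olive-green cushion with a glossy black ROUND stone, 23 mm across; leave alone: cushion 70 x 60 x 20 mm on the frame's board; origin at the centre of the cushion's underside, x along its 70 mm side, z up; its stone sits at its centre and tops out 34 mm above the origin
- amber_oval_sample: gold, gold-beaded cushion with an amber-orange oval stone, 34 x 22 mm; leave alone: cushion 70 x 60 x 20 mm on the frame's board; origin at the centre of the cushion's underside, x along its 70 mm side, z up; its stone sits at its centre and tops out 34 mm above the origin
- white_oval_sample: dark-brown cushion with a white oval stone, 34 x 22 mm; leave alone: cushion 70 x 60 x 20 mm on the frame's board; origin at the centre of the cushion's underside, x along its 70 mm side, z up; its stone sits at its centre and tops out 34 mm above the origin
- frame: wooden embroidery frame, fixed on the table, 360 (x) x 480 (y) mm, rails 18 mm high and 26 mm wide, with a cream board inside it whose top is 8 mm above the table; origin at the centre of its underside. The four samples lie on the board in two rows and two columns in any order, their centres at least 95 mm apart
- spool: loose wooden spool of red thread, 34 mm across, 50 mm tall, upright on the frame's board between the samples; origin under its centre
- bead_cup: loose small open brass cup, 32 mm across, 26 mm tall, on the frame's board between the samples; origin under its centre
- snips: loose black thread snips with steel blades, about 125 mm long, 8 mm thick, flat on the table beside the frame; origin on its underside near the pivot
- pen: loose blue pen, about 120 mm long, 12 mm thick, on the table beside the frame; origin under its middle
- bead_jar: loose closed bead jar, 52 mm across, 60 mm tall, on the table beside the frame; origin under its centre

How it is judged (in metres and radians):
On the way:
1. the fingers hold the black oval stone pressed in by more than 1 mm, without a break, for 1.5 s (contact force between the fingers and black_oval_sample above 0.4 N and value of joint black_oval_stone above 0.001 m), for 1.5 s.
At the end, for the whole second after the job is handed in: after the 1.5 s hold the stone has sprung back (less than 0.8 mm down), the hand is more than 100 mm from it, and every loose thing is at rest within 10 mm of where it began (value of joint black_oval_stone below 0.0008 m and distance between the grasp point and black_oval_stone_top above 0.1 m and distance of each of spool, bead_cup, snips, pen, bead_jar from where it was at the start of the episode below 0.01 m and linear speed of each of spool, bead_cup, snips, pen, bead_jar below 0.02 m/s); the robot touches nothing.
It fails at once if the black oval stone is squashed: pressed more than 9 mm down, or anything pushes on it or its cushion with over 15 N (value of joint black_oval_stone above 0.009 m or contact force between anything else and black_oval_sample above 15 N).
It fails at once if another sample (its stone or cushion) is touched (contact force between any of the fingers, the arm and black_round_sample above 0.3 N or contact force between any of the fingers, the arm and amber_oval_sample above 0.3 N or contact force between any of the fingers, the arm and white_oval_sample above 0.3 N).
It fails at once if a loose thing is shifted or lifted by more than 10 mm (distance of any of spool, bead_cup, snips, pen, bead_jar from where it was at the start of the episode above 0.01 m).
It also fails if it takes over 35 s, if anything falls off the work surface, if the arm or the gripper's body presses on something with over 40 N, if the wrist force passes 120 N, or if a joint passes its speed limit or range.

### The arm

A 6-joint arm with a two-finger parallel gripper is mounted at the origin on the work surface. World frame = base frame: x ahead of the robot, y to its left, z up, the work surface at z = 0. Lengths are in mm, angles in rad, forces in N, time in s.
With the tool pointing down it reaches from about 300 to 775 mm from the base axis. Payload 14.6 kg.
Tool frame: the origin (TCP) lies between the finger pads; the fingertips stand 22 mm ahead of it and the grasp point (between the pads) lies 3 mm ahead of it (manip.tcp_to_tips is the distance from the TCP to the fingertips, in mm); y points along the fingers, z is the direction in which the jaws open and shut, and the axes are right-handed (so a half turn about y gives the same grasp; the last joint's range is limited). The gripper opens to 94 mm and grips with 3 to 60 N. Pads are 16 mm wide; open, the fingers measure 119 mm over their backs; the gripper's body (75 mm by 177 mm) begins 78 mm behind the grasp point.
Start: joints at [1.08, 0.3, 1.521, -0, 1.321, -0.067], TCP at [226.171, 501.334, 227.446] pointing down, gripper open.
Joint ranges: [-3.03, 3.03], [-0.79, 2.21], [0.23, 2.52], [-1.04, 4.18], [0, 3.07], [-2.55, 2.55]. Speed limits (rad/s): [2.22, 2.22, 2.57, 3.14, 3.14, 3.14].

### API

Orientations are given as [roll, pitch, yaw] about the fixed x, y, z axes, in that order (R = Rz(yaw) Ry(pitch) Rx(roll)).
In Python, from cell import manip gives the robot as it stands.
- The arm moves only by the shell command python3 -m jog 'ROWS' [OPENING] [FORCE]. ROWS is JSON, one flat list of numbers, 6 for each row, row after row: the shift along the tool's x, y, z in mm, then the turn, a rotation vector about the tool's x, y, z in degrees. A call has 1 to 10 rows; each row is the pose to reach, as a shift and turn from the pose commanded when the call began, along the tool's axes at that moment; what a row does not reach only later rows make up. A row lasts 1/12 s, in which the tool goes at most 41.7 mm and 7.16 degrees, less where a joint would pass 70% of its speed; a pose out of reach is approached as far as the arm can. A call with a gripper value outside its range is refused whole. OPENING is the finger opening in mm, from 0 to 94, set as the call begins (- or left out, the last holds). The fingers move at their own pace and stop on an object; FORCE is the grip in N (left out, the last holds). Time passes only in rows, so rows that repeat a pose let the fingers close. It gives the time, the measured TCP pose, the force and the opening at its end, in the units of the state.
- manip.read_state(): the state, without advancing time (a new reading comes with each control period).
- manip.camera(name): name is "scene" or "top" or "wrist"; returns a dict with "img" (400x640x3 uint8, red, green, blue), "intrinsics" (3x3 intrinsics, pixels), "k1" (the pictures are not rectified: a ray, as slopes to the right and down, at radius r is drawn at 1 + k1 r^2 times it, then the intrinsics apply), "origin" and "orientation" of the camera in the world. Camera axes: x right, y down, z forward; pixel columns grow to the right and rows downward; lengths in mm; the calibration is good to about 2 mm. A picture is of the moment at which its call begins. There is no depth.
- manip.sign_off(): hands the job in, once; it reports no verdict.
Trained networks look in a picture, given as the dict that the camera call returned (one of the last four; its "shot" number tells which), for a name from the list of things; names that differ only in an ending like _2 or _b are one class to them, and where a whole thing is asked for, a point or a joint stands for the part that bears it (a point fixed in the world has none). Each returns a list of dicts, best first, with "score" (0 to 1); they miss things now and then, are a little off and sometimes report something else, mostly with a low value. They report only what shows in the picture. A call takes as long as a camera call.
- manip.masks_of(thing, picture): "pixels" (400x640 bool, what is visible of it) and "xy" ([column, row] in pixels, amid what is visible of it).
- manip.tip_of(thing, picture): "xy" ([column, row] in pixels: a listed point, or the origin of a listed thing).
The state is a dict: "clock": time; "joints": joint angles; "qd": joint speeds; "effort": joint torques, N m; "eef_pos": TCP position; "eef_rot": TCP orientation; "wrist_force": force on the tool from outside, world axes, zero at the start; "moment": the same for the moment, N m; "finger_gap": finger opening in mm.
Only numpy, scipy, OpenCV 4.12 (cv2) and the standard library are available. Lean on these libraries where they do the work, as an engineer would, in place of code of your own. Each camera call takes 0.05 s, during which the arm holds its last target.

## Working session

There is one attempt and no reset: what is moved stays moved. The work goes in short steps, Python scripts to look and compute and a shell command to move; the robot and the scene stay as the last step left them, time stands still between calls to the robot, and variables do not carry over. Pictures are saved under pics/ and viewed, and the job is handed in when it is done.

```bash
mkdir -p pics; ls
cat > h.py <<'E'
import numpy as np, cv2
from scipy.spatial.transform import Rotation as R
from cell import manip
def cam(name,fn=None):
    p=manip.camera(name)
    if fn: cv2.imwrite('pics/'+fn,p['img'][:,:,::-1])
    return p
def rot(o):
    o=np.array(o,float)
    return o if o.shape==(3,3) else R.from_euler('xyz',o).as_matrix()
def ray(p,xy):
    K=np.array(p['intrinsics'],float);k1=p['k1']
    d=np.array([(xy[0]-K[0,2])/K[0,0],(xy[1]-K[1,2])/K[1,1]])
    u=d.copy()
    for _ in range(30): u=d/(1+k1*(u@u))
    return np.array(p['origin'],float), rot(p['orientation'])@np.array([u[0],u[1],1])
def atz(p,xy,z):
    o,d=ray(p,xy); return o+d*(z-o[2])/d[2]
E
python3 - <<'E'
from h import *
print(manip.read_state(),manip.tcp_to_tips)
for n in ['top','scene','wrist']:
    p=cam(n,n+'1.png'); print(n,p['origin'],p['orientation'],p['k1'])
    for t in ['black_oval_stone_top','black_oval_sample','black_round_sample','amber_oval_sample','white_oval_sample','spool','bead_cup']:
        z=42 if 'top' in t else 8
        print(t,[(np.round(r['xy']),round(r['score'],2),atz(p,r['xy'],z).round(1)) for r in manip.tip_of(t,p)[:3]])
E
```

```text
pics
{'clock': 0.0, 'joints': array([ 1.08038169e+00,  3.00163027e-01,  1.52118338e+00,  3.81398053e-05,
        1.32056756e+00, -6.65927658e-02]), 'qd': array([ 0.00099846, -0.00111203,  0.0017138 , -0.00104538,  0.00093395,
       -0.00101872]), 'effort': array([ 2.09640077e-02, -5.20236075e+01, -3.44286346e+01,  1.64700591e-02,
        1.28360689e-01,  1.97282585e-03]), 'eef_pos': array([226.15413894, 501.30028009, 227.22359956]), 'eef_rot': array([-1.57111447e+00,  5.82485251e-05, -4.23831327e-01]), 'wrist_force': array([-0.57507886,  0.01443833, -0.70416124]), 'moment': array([-0.02362756,  0.03749059, -0.00015054]), 'finger_gap': 93.95823858495788} 22.0
top [ 318.07938722   26.30244159 1229.87518208] [-2.97787994 -0.0226374  -1.55530856] 0.028951649604493056
black_oval_stone_top [(array([340., 163.]), 0.58, array([616. , -52.3,  42. ])), (array([283., 216.]), 0.39, array([448.3, 119.7,  42. ]))]
black_oval_sample [(array([287., 220.]), 0.6, array([443. , 107.3,   8. ]))]
black_round_sample [(array([342., 162.]), 0.79, array([629.8, -61.2,   8. ]))]
amber_oval_sample [(array([27
[... 691 characters left out ...]
]
black_oval_sample [(array([340., 190.]), 0.64, array([454.6, 121.8,   8. ]))]
black_round_sample [(array([300., 240.]), 0.67, array([628.2, -64.3,   8. ]))]
amber_oval_sample [(array([170., 257.]), 0.66, array([ 583.5, -444.3,    8. ])), (array([357., 211.]), 0.61, array([563.7, 141.6,   8. ]))]
white_oval_sample []
spool [(array([333., 228.]), 0.44, array([610.3,  45.8,   8. ]))]
bead_cup [(array([310., 199.]), 0.39, array([464.7,  12.9,   8. ]))]
wrist [153.49444991 532.5327744  384.88387474] [2.87124658e+00 3.62283089e-04 1.14634794e+00] -0.007195346388776679
black_oval_stone_top []
black_oval_sample []
black_round_sample []
amber_oval_sample []
white_oval_sample []
spool []
bead_cup []
```

Run:
```python
import cv2
a=cv2.imread('pics/top1.png');b=cv2.imread('pics/scene1.png')
cv2.imwrite('pics/topc.png',cv2.resize(a[110:300,200:430],None,fx=3,fy=3,interpolation=cv2.INTER_CUBIC))
cv2.imwrite('pics/scenec.png',cv2.resize(b[140:300,220:460],None,fx=3.3,fy=3.3,interpolation=cv2.INTER_CUBIC))
```

```text
(no output)
```

View pics/topc.png

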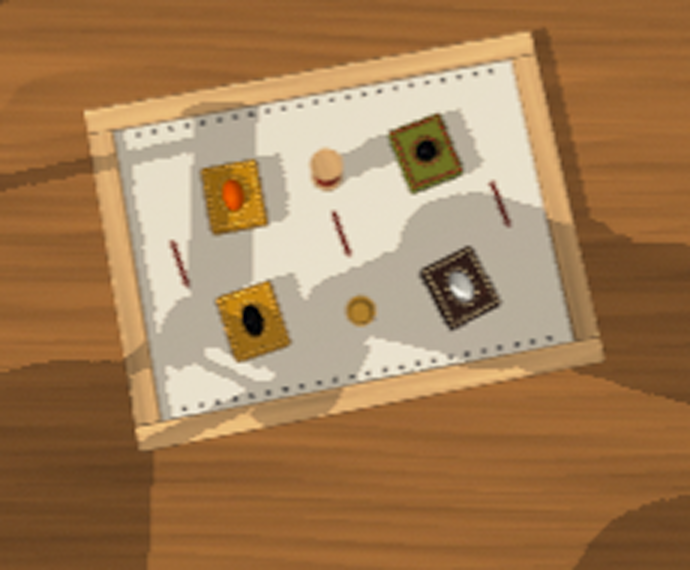

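View pics/scenec.png

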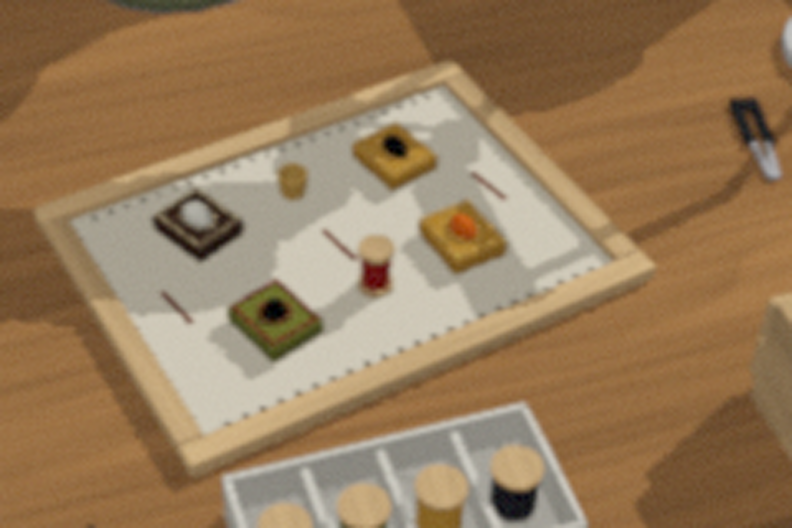

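View pics/top1.png

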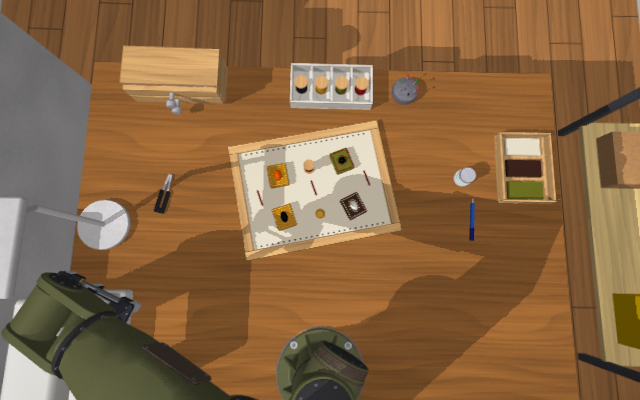

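The top picture shows the gold cushion with the black stone at about (284, 216). In the scene view it is at about (339, 184). The amber sample is further out at (278, 175), and the green one with the round black stone is at (342, 160). The networks' black_oval reports match these positions, except for one mix-up with the round stone. Next I'll triangulate and get the move in tool axes.

Run:
```python
from h import *
for px in [('top',(284.3,216.3))]:
    p=cam('top'); s=cam('scene')
    for q,a in ((p,(284.3,216.3)),(s,(339.4,184.2))): print(atz(q,a,40).round(1))
    o1,d1=ray(p,(284.3,216.3));o2,d2=ray(s,(339.4,184.2))
    t=np.linalg.lstsq(np.c_[d1,-d2],o2-o1,rcond=None)[0]
    A,B=o1+d1*t[0],o2+d2*t[1];print(A.round(1),B.round(1))
st=manip.read_state();Rm=rot(st['eef_rot']);print(Rm.round(3))
w=np.array([448,117,190.])
print((Rm.T@(w-st['eef_pos'])).round(1))
```

```text
[449.2 114.8  40. ]
[459.4 116.6  40. ]
[450.1 115.4  32.1] [451.2 119.6  32.5]
[[ 0.912 -0.     0.411]
 [-0.411  0.     0.912]
 [-0.    -1.     0.   ]]
[ 360.3   37.4 -259.1]
```

```bash
python3 -m jog '[15,0,-11,0,0,0, 45,0,-32,0,0,0, 75,0,-54,0,0,0, 105,0,-75,0,0,0, 135,0,-97,0,0,0, 165,0,-119,0,0,0, 195,0,-140,0,0,0, 225,0,-162,0,0,0, 255,0,-183,0,0,0, 270,0,-194,0,0,0]' 0 5
python3 -m jog '[20,0,-15,0,0,0, 45,0,-33,0,0,0, 70,0,-50,0,0,0, 85,0,-61,0,0,0, 90,0,-65,0,0,0, 90,0,-65,0,0,0, 90,0,-65,0,0,0]'
python3 - <<'E'
from h import *
st=manip.read_state();print(st['eef_pos'],st['eef_rot'],st['wrist_force'],st['joints'])
p=cam('wrist','w2.png');print(p['origin'])
for t in ['black_oval_stone_top','black_oval_sample']:
    print([(r['xy'],r['score'],atz(p,r['xy'],42 if 'top' in t else 8)) for r in manip.tip_of(t,p)])
for r in manip.masks_of('black_oval_stone',p)[:2]: print(r['xy'],r['score'],r['pixels'].sum())
E
```

```text
clock: 2.13
eef_pos: [393.8, 210.7, 227.7]
eef_rot: [-1.571, -0.001, -0.426]
wrist_force: [-0.2, 0.6, -0.9]
finger_gap: 30.8
clock: 2.72
eef_pos: [447.5, 117.6, 227.4]
eef_rot: [-1.571, 0.0, -0.424]
wrist_force: [-0.0, 0.7, -1.9]
finger_gap: 0.6
[447.5350644  117.61835078 227.40510986] [-1.57076377e+00  2.47777588e-04 -4.24164541e-01] [-0.01618465  0.69556384 -1.88325616] [ 1.77733697e-01  1.04306747e-01  1.75624642e+00  1.74388219e-04
  1.28122529e+00 -9.68947895e-01]
[374.90570584 148.83768553 384.94256134]
[([325.1, 187.4], 0.73, array([450.90692999, 116.52690632,  42.        ]))]
[([325.8, 178.5], 0.76, array([448.26439268, 118.87986846,   8.        ]))]
[327.3, 184.0] 0.87 388
```

View pics/w2.png

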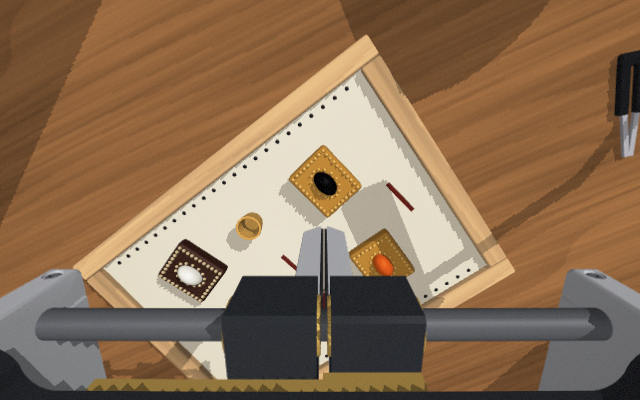

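The wrist view shows the black oval stone at (325, 184) on the gold cushion, with the amber one at (383, 265). The wrist estimate is (450.9, 116.5), and the top-camera one is about (449, 115). I'll aim for (450, 116.5) and go down to 8 mm above the stone.

```bash
python3 -m jog '[3,15,0,0,0,0, 3,40,0,0,0,0, 3,70,0,0,0,0, 3,95,0,0,0,0, 3,115,0,0,0,0, 3,130,0,0,0,0, 3,142,0,0,0,0, 3,147,0,0,0,0, 3,147,0,0,0,0, 3,147,0,0,0,0]'
python3 - <<'E'
from h import *
st=manip.read_state();print(st['eef_pos'],st['wrist_force'])
p=cam('wrist','w3.png');cam('scene','s3.png')
print([(r['xy'],r['score'],atz(p,r['xy'],42)) for r in manip.tip_of('black_oval_stone_top',p)])
b=cv2.imread('pics/s3.png');cv2.imwrite('pics/s3c.png',cv2.resize(b[140:260,250:430],None,fx=4.4,fy=4.4,interpolation=cv2.INTER_CUBIC))
E
```

```text
clock: 3.75
eef_pos: [450.7, 116.3, 80.9]
eef_rot: [-1.571, -0.0, -0.423]
wrist_force: [-0.3, -0.1, -1.4]
finger_gap: 0.2
[450.67793039 116.29709626  80.93522063] [-0.30906772 -0.07110282 -1.41421089]
[([327.9, 229.3], 0.93, array([449.48485172, 118.56345489,  42.        ]))]
```

View pics/w3.png

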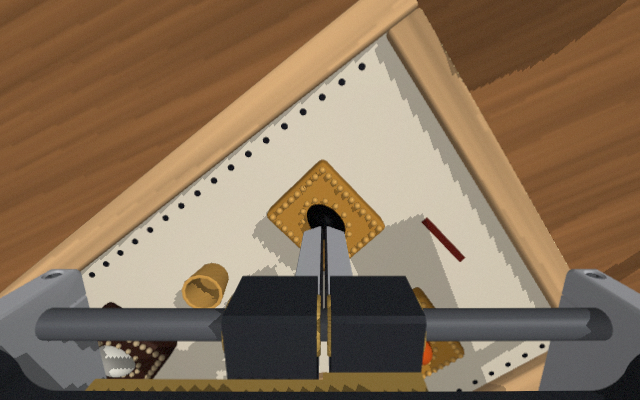

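View pics/s3c.png

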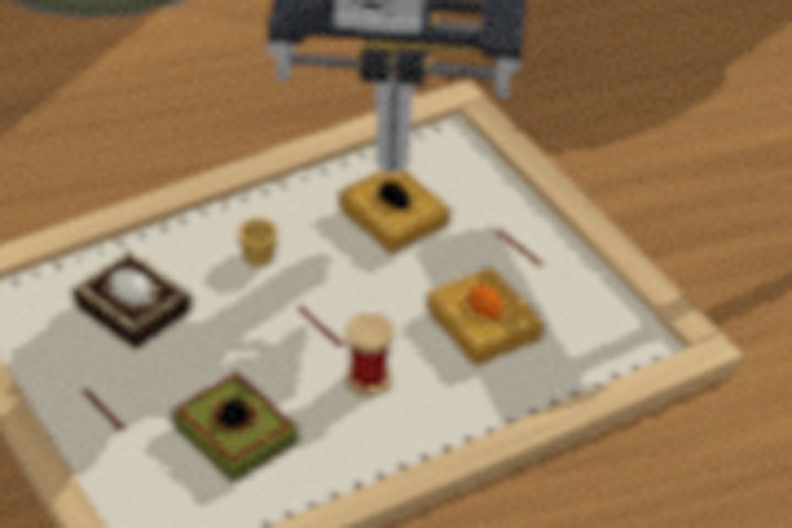

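The closed fingertips are above the stone: it sits at (326, 216) in the wrist view, centred on the finger seam at column 324. The tips are about 17 mm above it. I'll descend slowly now.

```bash
python3 -m jog '[0,4,0,0,0,0, 0,8,0,0,0,0, 0,11,0,0,0,0, 0,13,0,0,0,0, 0,14,0,0,0,0, 0,14,0,0,0,0, 0,14,0,0,0,0]'
python3 -m jog '[0,0.5,0,0,0,0, 0,1,0,0,0,0, 0,1.5,0,0,0,0, 0,2,0,0,0,0, 0,2,0,0,0,0, 0,2,0,0,0,0]'
python3 - <<'E'
from h import *
print(manip.read_state()['wrist_force'])
p=cam('wrist','w4.png')
b=cv2.imread('pics/w4.png');cv2.imwrite('pics/w4c.png',cv2.resize(b[150:290,220:430],None,fx=3.5,fy=3.5,interpolation=cv2.INTER_CUBIC))
E
```

```text
clock: 4.48
eef_pos: [450.5, 116.0, 66.4]
eef_rot: [-1.571, 0.0, -0.424]
wrist_force: [-0.4, 0.8, -2.3]
finger_gap: 0.1
clock: 4.98
eef_pos: [450.6, 116.0, 64.4]
eef_rot: [-1.571, -0.0, -0.424]
wrist_force: [0.6, 0.6, -2.1]
finger_gap: 0.3
[ 0.63488202  0.57576253 -2.10014213]
```

View pics/w4c.png

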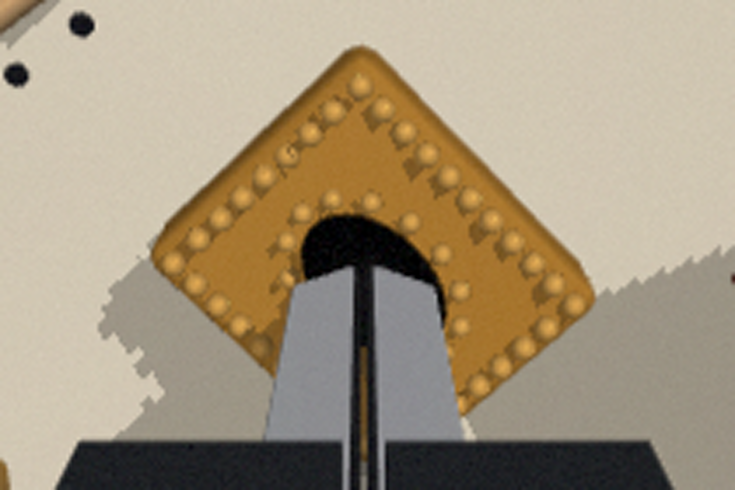

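The fingertips are centred over the black oval, and the force is still at its baseline of about -2 N. I'll go down in 1 mm steps.

```bash
python3 -m jog '[0,0.5,0,0,0,0, 0,1,0,0,0,0, 0,1,0,0,0,0]'
python3 -m jog '[0,0.5,0,0,0,0, 0,1,0,0,0,0, 0,1,0,0,0,0]'
python3 -m jog '[0,0.5,0,0,0,0, 0,1,0,0,0,0, 0,1,0,0,0,0]'
```

```text
clock: 5.28
eef_pos: [450.6, 116.0, 63.4]
eef_rot: [-1.571, -0.0, -0.424]
wrist_force: [0.4, 0.2, -1.1]
finger_gap: 0.6
clock: 5.53
eef_pos: [450.6, 116.0, 62.4]
eef_rot: [-1.571, -0.0, -0.424]
wrist_force: [0.2, -0.1, 0.2]
finger_gap: 0.0
clock: 5.78
eef_pos: [450.6, 116.0, 61.5]
eef_rot: [-1.571, -0.0, -0.424]
wrist_force: [0.6, -0.2, 0.9]
finger_gap: 0.7
```

Contact came at TCP z of about 64, as expected, and the force is now about 2.8 N over baseline, which is roughly 2.7 mm. I'll go 1 mm further and hold.

```bash
python3 -m jog '[0,0.5,0,0,0,0, 0,1,0,0,0,0, 0,1,0,0,0,0, 0,1,0,0,0,0, 0,1,0,0,0,0, 0,1,0,0,0,0, 0,1,0,0,0,0, 0,1,0,0,0,0, 0,1,0,0,0,0, 0,1,0,0,0,0]'
python3 -m jog '[0,0,0,0,0,0, 0,0,0,0,0,0, 0,0,0,0,0,0, 0,0,0,0,0,0, 0,0,0,0,0,0, 0,0,0,0,0,0, 0,0,0,0,0,0, 0,0,0,0,0,0, 0,0,0,0,0,0, 0,0,0,0,0,0]'
python3 - <<'E'
from h import *
f=[]
for i in range(4):
    p=cam('wrist','w5.png'); s=manip.read_state(); f.append(s['wrist_force'][2])
print(np.round(f,2),s['eef_pos'])
b=cv2.imread('pics/w5.png');cv2.imwrite('pics/w5c.png',cv2.resize(b[150:290,220:430],None,fx=3.5,fy=3.5,interpolation=cv2.INTER_CUBIC))
E
python3 -m jog '[0,0,0,0,0,0, 0,0,0,0,0,0, 0,0,0,0,0,0, 0,0,0,0,0,0, 0,0,0,0,0,0]'
```

```text
clock: 6.62
eef_pos: [450.6, 116.0, 60.5]
eef_rot: [-1.571, -0.0, -0.424]
wrist_force: [0.3, -0.7, 1.3]
finger_gap: 0.3
clock: 7.45
eef_pos: [450.5, 116.0, 60.5]
eef_rot: [-1.571, 0.0, -0.424]
wrist_force: [0.5, 0.1, 1.3]
finger_gap: 0.6
[1.31 0.93 1.1  1.42] [450.56719986 115.96673401  60.45639413]
clock: 8.07
eef_pos: [450.5, 116.0, 60.4]
eef_rot: [-1.571, 0.0, -0.424]
wrist_force: [0.0, -0.1, 0.8]
finger_gap: 0.6
```

View pics/w5c.png

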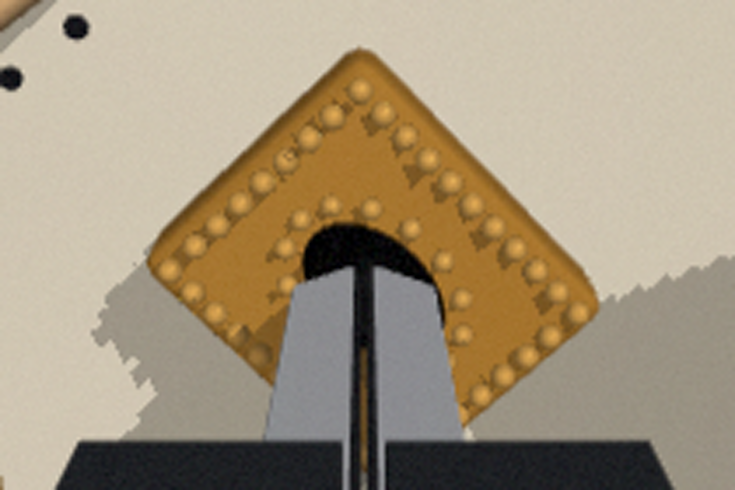

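The stone is visibly lower among its beads. The force is about 3 N over baseline at 3.5 mm of travel, in line with 0.9 N/mm. The readings are noisy, so I'll add 1 mm for margin and hold a full two seconds more.

```bash
python3 -m jog '[0,0.5,0,0,0,0, 0,1,0,0,0,0, 0,1,0,0,0,0, 0,1,0,0,0,0, 0,1,0,0,0,0, 0,1,0,0,0,0, 0,1,0,0,0,0, 0,1,0,0,0,0, 0,1,0,0,0,0, 0,1,0,0,0,0]'
python3 -m jog '[0,0,0,0,0,0, 0,0,0,0,0,0, 0,0,0,0,0,0, 0,0,0,0,0,0, 0,0,0,0,0,0, 0,0,0,0,0,0, 0,0,0,0,0,0, 0,0,0,0,0,0, 0,0,0,0,0,0, 0,0,0,0,0,0]'
python3 -m jog '[0,0,0,0,0,0, 0,0,0,0,0,0, 0,0,0,0,0,0, 0,0,0,0,0,0, 0,0,0,0,0,0, 0,0,0,0,0,0]'
python3 -m jog '[0,-2,0,0,0,0, 0,-6,0,0,0,0, 0,-15,0,0,0,0, 0,-35,0,0,0,0, 0,-60,0,0,0,0, 0,-90,0,0,0,0, 0,-120,0,0,0,0, 0,-145,0,0,0,0, 0,-160,0,0,0,0, 0,-165,0,0,0,0]'
python3 -m jog '[0,0,0,0,0,0, 0,0,0,0,0,0, 0,0,0,0,0,0, 0,0,0,0,0,0]'
python3 - <<'E'
from h import *
s=manip.read_state();print(s['eef_pos'],s['wrist_force'])
p=cam('wrist','w6.png')
for t in ['black_oval_stone_top']:
    print([(r['xy'],r['score'],atz(p,r['xy'],42)) for r in manip.tip_of(t,p)])
p=cam('top','t6.png')
a=cv2.imread('pics/top1.png')
for t in ['spool','bead_cup','snips','pen','bead_jar']:
    print(t,[(r['xy'],round(r['score'],2)) for r in manip.tip_of(t,p)[:1]])
E
```

```text
clock: 8.9
eef_pos: [450.6, 116.0, 59.5]
eef_rot: [-1.571, -0.0, -0.424]
wrist_force: [0.7, -0.3, 1.2]
finger_gap: 0.8
clock: 9.73
eef_pos: [450.6, 116.0, 59.5]
eef_rot: [-1.571, -0.0, -0.424]
wrist_force: [0.6, 0.9, 2.0]
finger_gap: 0.4
clock: 10.23
eef_pos: [450.6, 116.0, 59.4]
eef_rot: [-1.571, -0.0, -0.424]
wrist_force: [1.6, 0.1, 2.4]
finger_gap: 0.2
clock: 11.07
eef_pos: [450.9, 116.0, 227.4]
eef_rot: [-1.569, -0.003, -0.424]
wrist_force: [-0.7, 0.2, -2.2]
finger_gap: 0.6
clock: 11.4
eef_pos: [450.1, 115.9, 223.3]
eef_rot: [-1.572, 0.002, -0.424]
wrist_force: [-0.9, -0.1, -1.4]
finger_gap: 0.7
[450.14604048 115.89458869 223.34198861] [-0.87384427 -0.12014177 -1.38677644]
[([325.8, 185.5], 0.88, array([450.56959381, 116.72877637,  42.        ])), ([381.1, 255.9], 0.34, array([558.73878016, 142.10976081,  42.        ]))]
spool [([308.2, 166.2], 0.58)]
bead_cup [([318.6, 214.4], 0.54)]
snips [([167.7, 186.9], 0.63)]
pen [([472.5, 219.8], 0.65)]
bead_jar [([461.9, 176.5], 0.73)]
```

View pics/w6.png

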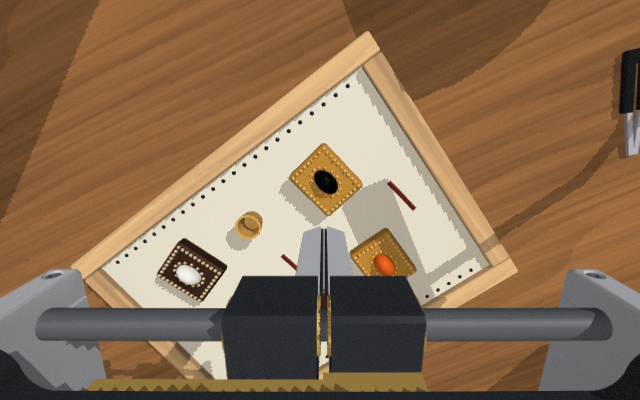

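View pics/t6.png

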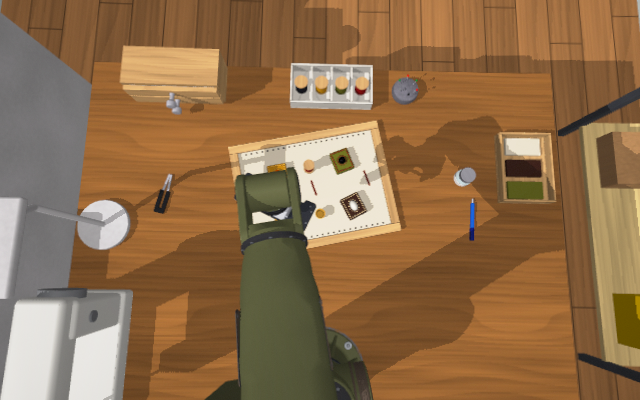

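The hand is about 180 mm above the stone, which is at (326, 182) and looks the same as before. All the loose things are where they began: spool (308, 166), cup (320, 214), snips (165, 193), pen (472, 219) and jar (464, 176).

```bash
python3 -c "
from cell import manip
print(manip.sign_off())"
```

```text
the job is handed in; nothing more can be done
None
```

I pressed the glued black oval stone gently with the closed fingertips, lifted the hand clear and handed the job in; the hand-in gives no verdict.

- **Press:** I located the stone with the wrist and top cameras at about (450, 116) mm and met it at the expected height, TCP z about 64 mm. From the travel past contact, it sank about 3.5 mm and then about 4.5 mm, with roughly 3–4 N on it. It stayed pressed without a break for over 4 s, longer than the two seconds you asked for, because I added 1 mm and a second hold for margin.
- **After the lift:** The hand stopped about 180 mm above the stone. In the wrist camera the stone looks as it did before the press. The loose things appear unmoved in the pictures, and I came down only on the black oval stone.
- **Less certain:** The force sensor reads about −2 N in free air and is noisy by about ±0.5 N, so the force is approximate. The second-hold readings of 1.2 to 2.4 N also varied more than the steady position suggests. The scene camera's sideways fix disagreed with the other two by a few millimetres, so I relied on the wrist and top views. An early network report in the top view mistook the round stone for the oval one, and I rejected it by checking the picture.

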